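Bring the week counter up to date

ROBOT

A 7-joint arm with a two-finger parallel gripper is mounted at the origin on a cart in front of the work surface, level with it; the furniture and walls round the work are solid. World frame = base frame: x ahead of the robot, y to its left, z up, the work surface at z = 0. Lengths are in m, angles in rad, forces in N, time in s.
With the tool pointing down it reaches from about 0.4 to 0.85 m from the base axis. Payload 10.4 kg.
Tool frame: the origin (TCP) lies midway between the tips of the shut fingers; the grasp point (between the pads) lies 19 mm behind it; z points along the fingers, x is the direction in which the jaws open and shut, and the axes are right-handed (so a half turn about z gives the same grasp; the last joint's range is limited). The gripper opens to 85 mm and grips with 20 to 120 N. Pads are 22 mm wide; open, the fingers measure 114 mm over their backs; the gripper's body (76 mm by 85 mm) begins 54 mm behind the grasp point. The pads swing forward as they close: fully open they stand 13 mm farther back than shut.
Start: joints at [1.096, 0.332, -0.065, 1.46, 0.022, 1.35, -0.088], TCP at [0.273, -0.562, 0.231] pointing down, gripper open.
Joint ranges: [-2.6, 2.6], [-0.5, 2.12], [-1.47, 1.34], [0.16, 2.42], [-1.27, 4.41], [0.06, 2.06], [-2.6, 2.6]. Speed limits (rad/s): [2.22, 2.22, 2.79, 2.79, 3.14, 3.14, 3.14].

INTERFACE

Orientations are given as a unit quaternion [x, y, z, w].
In Python, from workcell import monitor, eyes, ticket, models gives the robot as it stands.
- The arm moves only by the tool servo_tool, never from a script. Its argument "motion" is a list of rows, each a list of 7 numbers: the opening, from 0 (shut) to 1 (fully open), then the shift along the tool's x, y, z in m, then the turn, a rotation vector about the tool's x, y, z in degrees. In form: [[fingers, tx, ty, tz, rx, ry, rz], ...]. A call has 1 to 20 rows; each row is the pose to reach, as a shift and turn from the pose commanded when the call began, along the tool's axes at that moment; what a row does not reach only later rows make up. A row lasts 1/8 s, in which the tool goes at most 62.5 mm and 10.7 degrees, less where a joint would pass 70% of its speed; a pose out of reach is approached as far as the arm can. A call with a gripper value outside its range is refused whole. The fingers move at their own pace and stop on an object; "grip_force" is the grip in N (left out, the last holds). Time passes only in rows, so rows that repeat a pose let the fingers close. It gives the time, the measured TCP pose, the force and the opening at its end, in the units of the state.
- monitor.get_obs(): the state, without advancing time (a new reading comes with each control period).
- eyes.camera(name): name is "scene" or "top"; returns (picture, depth): 400x640x3 uint8, blue, green, red; 400x640 float32, m along the optical axis (not along the pixel's ray), 0 where there is no reading.
- eyes.camera_info(name): a dict with "intrinsics" (3x3 intrinsics, pixels), "extrinsics" (4x4, takes a point from world to camera coordinates). Camera axes: x right, y down, z forward; pixel columns grow to the right and rows downward; lengths in m; the calibration is good to about 2 mm. A picture is of the moment at which its call begins. camera_info takes no time and is no camera call.
- ticket.hand_in(): hands the job in, once; it reports no verdict.
Trained networks look in the newest picture that a camera, given by its name, has taken for a name from the list of things; names that differ only in an ending like _2 or _b are one class to them, and where a whole thing is asked for, a point or a joint stands for the part that bears it (a point fixed in the world has none). Each returns a list of dicts, best first, with "confidence" (0 to 1); they miss things now and then, are a little off and sometimes report something else, mostly with a low value. They report only what shows in the picture. A call takes as long as a camera call. They do not tell look-alikes from the thing itself.
- models.boxes_of(camera, thing): "point" ([x, y, z] in m, in the coordinates of the camera as it stood for that picture, good to about 4 mm: the middle of the surface that is visible of it).
The state is a dict: "clock": time; "joint_pos": joint angles; "joint_velocities": joint speeds; "tau": joint torques, N m; "position": TCP position; "ee_rot": TCP orientation; "ft_force": force on the tool from outside, world axes, zero at the start; "torque": the same for the moment, N m; "grip_width": opening from 0.0 (shut) to 1.0 (fully open).
Only numpy, scipy, OpenCV 4.12 (cv2) and the standard library are available. Lean on these libraries where they do the work, as an engineer would, in place of code of your own. Each camera call takes 0.05 s, during which the arm holds its last target. There are 200 camera calls.

TASK

The week counter on the worktop is some days behind. With a fingertip, flick the lobes of its wooden wheel clockwise (seen from above), click by click, until the lobe with the steel stud has clicked to rest at the steel pointer post, and do not run past it. Use only a light push: do not pinch, lift or shove the counter, and leave the things around it where they are.

Things in the scene. Friction and masses are not known exactly. Their poses are not given: they have to be found in the camera images.
- week_counter: A week counter standing loose on the worktop: round white weighted base (cast iron, 2 to 3 kg, 104 mm across, 24 mm high) with a flat wooden wheel on an upright axle and a thin upright steel pointer post. Origin: centre of the underside, on the axle; z up; x points horizontally from the axle to the post.
- wheel_axis (a point): Centre of the wheel, on the axle, 40 mm up. The wheel lies level, 30 to 48 mm above the worktop: a disc of 41 mm radius with 7 equal lobes round it (12 mm wide, round ends of 7 mm radius centred 56 mm from the axle; 63 mm overall radius; 51.4 degrees apart, 34 mm clear between the ends). It overhangs the base: between the lobes it is open from above, outside and below.
- week_wheel (a joint): Turn of the wheel in rad, growing clockwise seen from above. It rests at multiples of 0.8976 (a click); a lobe pushed over half a click springs on to the next rest, less and it springs back. Takes up to about 1.5 N at a lobe; pushed slowly it does not coast on. Rest 4 (3.590): studded lobe at the pointer. Starts at rest 0, 1 or 2 (4 to 2 clicks short). Stops at -0.42 and 5.8.
- stud (a point): Top of a dark steel stud (14 mm across, 14 mm high) on one lobe, the only one so marked; 54 mm from the axle, 62 mm above the worktop. At joint value q it lies 3.590 - q rad counter-clockwise from the counter's x axis.
- pointer_tip (a point): Tip of the steel pointer post, 80 mm from the axle, 68 mm above the worktop. The post is 8 mm thick (12 mm at its conical head), held by an 8 mm bar running out from the base 6 to 14 mm above the worktop.
- mug: small white espresso cup, 62x92x51 mm; a loose bystander, origin at the centre of its underside
- tin: low round tin, 86 mm across, 40 mm high; a loose bystander, origin at the centre of its underside
- garlic: garlic bulb, about 50 mm; a loose bystander, origin at the centre of its underside
- timer: round wind-up kitchen timer, 68 mm across, 54 mm high; a loose bystander, origin at the centre of its underside
- tall_tin: round food tin, 75 mm across, 58 mm high; a loose bystander, origin at the centre of its underside
Not all that is in view belongs to the job. Of the things that look like the week_counter, the middle-sized one is meant.

How it is judged:
By the outcome, as a careful person would: the job done as asked, in the order asked, and still so for the second after the job is handed in, with the robot touching nothing.
It also fails if it takes over 67 s, if anything falls off the work surface, if the arm or the gripper's body presses on something with over 40 N, if the wrist force passes 120 N, or if a joint passes its speed limit or range.

## Working session

There is one attempt and no reset: what is moved stays moved. The work goes in short steps, Python scripts to look and compute and a tool call to move; the robot and the scene stay as the last step left them, time stands still between calls to the robot, and variables do not carry over. Pictures are saved under pics/ and viewed, about 8 in all and at most 12, crops included, and the job is handed in when it is done.

Besides the shell and the picture viewer there is one more tool, called after "Call:" as name(argument=value, ...) on one line, values as JSON. servo_tool: Moves the arm, as the interface text tells. Its arguments: {"type":"object","properties":{"motion":{"type":"array"},"grip_force":{"type":"number"}},"required":["motion"]}

```bash
mkdir -p pics; cat > h.py <<'E'
import numpy as np, cv2
from workcell import monitor, eyes, ticket, models
def inv(name): return np.linalg.inv(eyes.camera_info(name)["extrinsics"])
def toworld(name,p): return (inv(name)@np.r_[p,1])[:3]
def cloud(name,depth):
    K=np.array(eyes.camera_info(name)["intrinsics"]); v,u=np.mgrid[:400,:640]
    P=np.stack([(u-K[0,2])/K[0,0]*depth,(v-K[1,2])/K[1,1]*depth,depth,np.ones_like(depth)],-1)
    return (P@inv(name).T)[...,:3]
def proj(name,p):
    i=eyes.camera_info(name); c=(np.array(i["extrinsics"])@np.r_[p,1])[:3]; q=np.array(i["intrinsics"])@c; return q[:2]/q[2]
E
python3 - <<'E'
from h import *
for n in("top","scene"):
    im,d=eyes.camera(n); cv2.imwrite(f"pics/{n}0.png",im); np.save(f"{n}0.npy",d)
    for t in("week_counter","stud","pointer_tip","mug","tin","garlic","timer","tall_tin"):
        for r in models.boxes_of(n,t):
            w=toworld(n,r["point"]); print(n,t,round(r["confidence"],2),w.round(3),proj(n,w).round())
o=monitor.get_obs(); print(o["clock"],o["position"],o["ee_rot"],o["grip_width"])
E
```

```text
top week_counter 0.87 [ 0.438 -0.357  0.035] [384. 231.]
top week_counter 0.85 [ 0.495 -0.563  0.071] [450. 211.]
top week_counter 0.65 [ 0.515 -0.073  0.048] [297. 208.]
top stud 0.86 [ 0.523 -0.062  0.046] [294. 206.]
top stud 0.78 [ 0.505 -0.576  0.069] [453. 208.]
top stud 0.76 [ 0.45  -0.357  0.038] [384. 227.]
top pointer_tip 0.96 [ 0.439 -0.355  0.036] [384. 231.]
top pointer_tip 0.73 [ 0.52  -0.067  0.048] [295. 207.]
top pointer_tip 0.63 [ 0.498 -0.569  0.064] [451. 210.]
top mug 0.73 [ 0.688 -0.078  0.028] [298. 159.]
top tin 0.96 [ 0.603 -0.222  0.036] [341. 182.]
top tin 0.64 [ 0.518 -0.071  0.046] [296. 208.]
top garlic 0.7 [ 0.453 -0.21   0.034] [339. 227.]
top garlic 0.54 [ 0.519 -0.062  0.049] [294. 207.]
top timer 0.6 [0.586 0.055 0.049] [258. 188.]
top tall_tin 0.95 [0.387 0.237 0.055] [200. 249.]
top tall_tin 0.19 [ 0.451 -0.213  0.034] [340. 228.]
scene week_counter 0.94 [ 0.497 -0.589  0.068] [377. 293.]
scene week_counter 0.8 [ 0.442 -0.366  0.036] [326. 248.]
scene week_counter 0.67 [ 0.514 -0.079  0.045] [300. 176.]
scene stud 0.96 [ 0.518 -0.072  0.043] [300. 174.]
scene stud 0.66 [ 0.443 -0.362  0.036] [325. 247.]
scene stud 0.64 [ 0.505 -0.579  0.073] [378. 288.]
scene pointer_tip 0.94 [ 0.447 -0.365  0.033] [327. 247.]
scene pointer_tip 0.92 [ 0.514 -0.082  0.045] [301. 176.]
scene pointer_tip 0.64 [ 0.497 -0.582  0.069] [376. 291.]
scene pointer_tip 0.43 [ 0.521 -0.073  0.047] [301. 173.]
scene mug 0.6 [ 0.687 -0.073  0.034] [338. 155.]
scene tin 0.75 [ 0.603 -0.228  0.037] [342. 195.]
scene garlic 0.54 [ 0.457 -0.223  0.036] [308. 214.]
scene timer 0.78 [0.592 0.042 0.045] [302. 143.]
scene tall_tin 0.63 [0.385 0.231 0.051] [232. 131.]
0.9 [ 0.27291844 -0.56231174  0.23137244] [ 8.47538534e-01 -5.30733855e-01  8.10359795e-05  3.81771523e-05] 1.0009356942209038
```

```bash
python3 - <<'E'
import cv2,numpy as np
a=cv2.imread("pics/top0.png"); s=cv2.imread("pics/scene0.png")
v=np.vstack([cv2.resize(a[130:290,180:500],(800,400),interpolation=cv2.INTER_CUBIC)])
cv2.imwrite("pics/a.png",v)
c=cv2.resize(a[170:245,258:338],(560,525),interpolation=cv2.INTER_CUBIC)
cv2.imwrite("pics/b.png",c)
cv2.imwrite("pics/c.png",cv2.resize(s[120:220,240:380],(784,560),interpolation=cv2.INTER_CUBIC))
E
```

```text
(no output)
```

View pics/a.png

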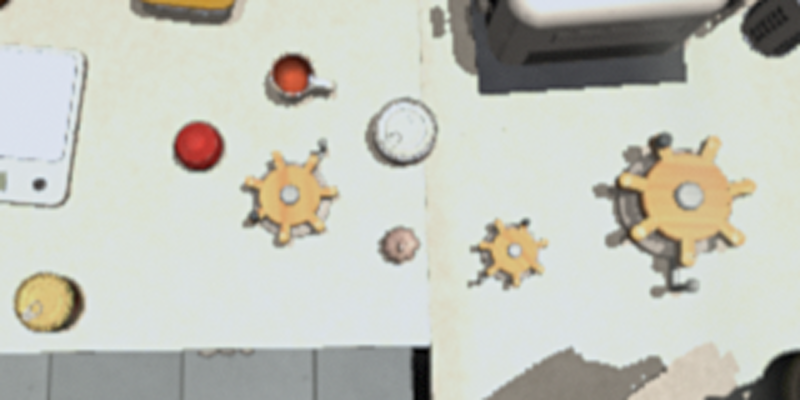

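View pics/b.png

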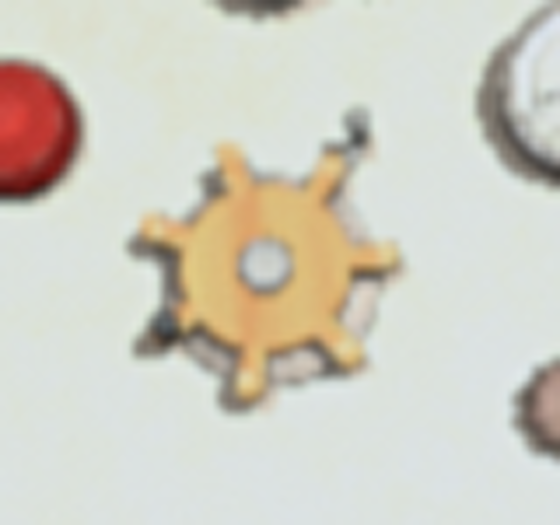

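View pics/c.png

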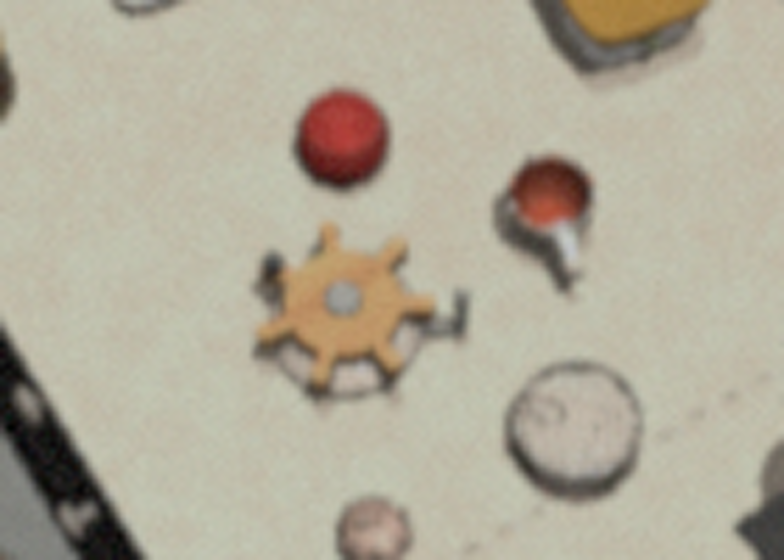

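The look-alikes in picture 1 (a.png) sit at (290,195), (515,250) and (690,195). The middle-sized one is (290,195), which is top pixel ~(296,208). In the crop the hub is at (265,265), the post at (355,130) and the dark stud at (165,325). That puts the stud about 155° counter-clockwise of the post, so 3 clicks are needed. I'll measure the centre and phase next.

```bash
cat > meas.py <<'E'
from h import *
from scipy.optimize import least_squares
def measure(im,c0,n="top"):
    # unproject orange pixels to wheel-top plane z=0.048
    hsv=cv2.cvtColor(im,cv2.COLOR_BGR2HSV); m=(hsv[...,1]>90)&(hsv[...,0]>8)&(hsv[...,0]<28)&(hsv[...,2]>110)
    K=np.array(eyes.camera_info(n)["intrinsics"]);T=inv(n)
    v,u=np.mgrid[:400:.25,:640:.25]; v=v.ravel();u=u.ravel()
    big=cv2.resize(m.astype(np.float32),None,fx=4,fy=4,interpolation=cv2.INTER_LINEAR)>.5
    vv,uu=np.nonzero(big); uu=(uu+.5)/4-.5; vv=(vv+.5)/4-.5
    r=np.stack([(uu-K[0,2])/K[0,0],(vv-K[1,2])/K[1,1],np.ones(len(uu))],-1)@T[:3,:3].T
    P=T[:3,3]+r*((0.048-T[2,3])/r[:,2])[:,None]; P=P[:,:2]
    P=P[np.hypot(*(P-c0).T)<.08]
    # template overlap, pixel grid of 1mm
    g=np.arange(-.08,.08,.001); X,Y=np.meshgrid(c0[0]+g,c0[1]+g,indexing='ij')
    H=np.histogram2d(P[:,0],P[:,1],bins=[c0[0]+np.r_[g-.0005,.0795],c0[1]+np.r_[g-.0005,.0795]])[0]>0
    H=cv2.GaussianBlur(H.astype(np.float32),(0,0),1.5)
    def tpl(p):
        x=X-p[0];y=Y-p[1];R=np.hypot(x,y);d=2*np.pi/7
        a=(np.arctan2(y,x)-p[2]+d/2)%d-d/2
        lx=R*np.cos(a);ly=R*np.sin(a)
        sd=np.minimum(R-.041,np.hypot(lx-np.clip(lx,.03,.056),ly)-.0065)
        return 1/(1+np.exp(np.clip(sd/.001,-30,30)))
    best=min((least_squares(lambda p:(tpl(p)-H).ravel(),[*c0,a],x_scale=[.001,.001,.02],diff_step=1e-4) for a in np.arange(7)*.128+.05),key=lambda s:s.cost)
    return best.x,best.cost
if __name__=="__main__":
    im=cv2.imread("pics/top0.png")
    p,c=measure(im,np.array([.515,-.075])); print(p.round(4),"lobe deg",(np.degrees(p[2])%51.43).round(1),c)
    px=lambda x,y:np.array([258+x/7,170+y/7])
    K=np.array(eyes.camera_info("top")["intrinsics"]);T=inv("top")
    def at(u,v,z):
        r=T[:3,:3]@[(u-K[0,2])/K[0,0],(v-K[1,2])/K[1,1],1]; return T[:3,3]+r*(z-T[2,3])/r[2]
    for nm,(x,y),z in(("post",(356,120),.068),("stud",(165,322),.062),("hub",(265,263),.052)):
        w=at(*px(x,y),z); d=w[:2]-p[:2]; print(nm,w.round(4),np.hypot(*d).round(3),np.degrees(np.arctan2(d[1],d[0])).round(1))
    d=np.load("top0.npy"); C=cloud("top",d); print("z wheel",np.round(C[200:216:3,288:306:3,2],3))
E
python3 meas.py
```

```text
[ 0.5167 -0.0684  0.2999] lobe deg 17.2 469.08191124917056
post [ 0.5816 -0.1138  0.068 ] 0.079 -35.0
stud [ 0.4894 -0.0246  0.062 ] 0.052 121.9
hub [ 0.5177 -0.0701  0.052 ] 0.002 -60.5
z wheel [[0.046 0.051 0.047 0.05  0.045 0.047]
 [0.047 0.049 0.048 0.046 0.051 0.052]
 [0.048 0.048 0.059 0.053 0.047 0.05 ]
 [0.054 0.046 0.059 0.055 0.049 0.053]
 [0.048 0.047 0.05  0.048 0.053 0.052]
 [0.047 0.048 0.047 0.048 0.05  0.046]]
```

Call:
servo_tool(motion=[[0, -0.04, -0.05, 0, 0, 0, -9], [0, -0.08, -0.1, 0, 0, 0, -18], [0, -0.12, -0.15, 0, 0, 0, -28], [0, -0.15, -0.2, 0, 0, 0, -38], [0, -0.18, -0.24, 0, 0, 0, -48], [0, -0.21, -0.28, 0, 0, 0, -58], [0, -0.24, -0.31, 0, 0, 0, -68], [0, -0.26, -0.34, 0, 0, 0, -78], [0, -0.28, -0.37, 0, 0, 0, -88], [0, -0.295, -0.39, 0, 0, 0, -98], [0, -0.295, -0.39, 0.03, 0, 0, -108], [0, -0.295, -0.39, 0.06, 0, 0, -118], [0, -0.295, -0.39, 0.08, 0, 0, -126], [0, -0.295, -0.39, 0.1, 0, 0, -132.8], [0, -0.295, -0.39, 0.1, 0, 0, -132.8], [0, -0.295, -0.39, 0.1, 0, 0, -132.8]], grip_force=20)

```text
clock: 2.9
position: [0.4954, -0.1267, 0.1322]
ee_rot: [0.826, 0.563, 0.0, 0.0]
ft_force: [-0.6, 0.1, -0.3]
grip_width: -0.001
```

```bash
python3 - <<'E'
from h import *
from scipy.spatial.transform import Rotation as R
o=monitor.get_obs(); M=R.from_quat(o["ee_rot"]).as_matrix(); print(o["clock"],o["position"],"xyaw",np.degrees(np.arctan2(M[1,0],M[0,0])),M[2,2],o["grip_width"],o["joint_pos"])
c=np.array([.517,-.069]); a=np.radians(248.7); t=c+.061*np.array([np.cos(a),np.sin(a)])
d=np.r_[t,.035]-o["position"]; print("tool delta",(M.T@d).round(4))
a,_=eyes.camera("scene"); b,_=eyes.camera("top")
f=lambda i,x,y:cv2.resize(i[y:y+100,x:x+70],(385,550),interpolation=cv2.INTER_CUBIC)
cv2.imwrite("pics/d.png",np.hstack([f(a,270,110),f(b,265,150)]))
E
```

```text
2.9 [ 0.49543007 -0.12671783  0.13219575] xyaw 68.52970988757686 -0.999999439023722 -0.0008970862258738969 [ 0.70012766  0.21664977 -0.59523771  1.85560164  0.13525598  1.10833748
  1.25137879]
tool delta [ 0.0006 -0.001   0.0972]
```

View pics/d.png

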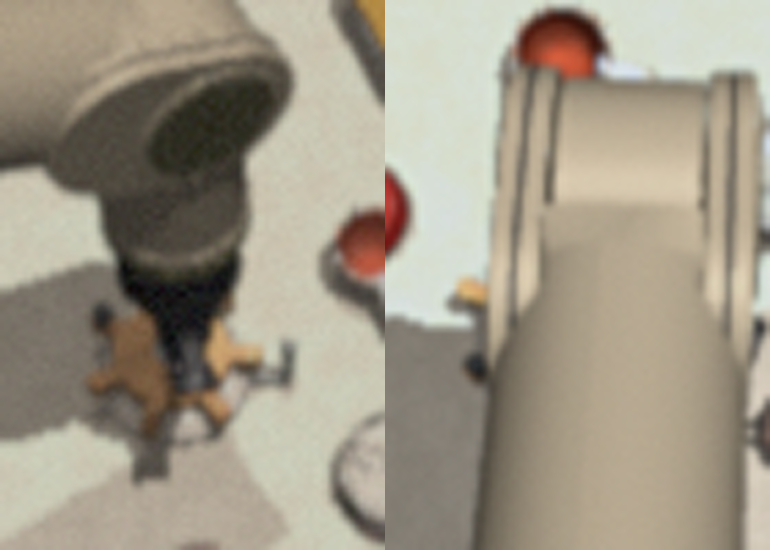

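The scene half shows the shut fingers hanging above the near-right gap, with the wheel, stud and post visible. In the top view the arm hides the wheel. I'll descend gently and watch the force.

Call:
servo_tool(motion=[[0, 0.001, -0.001, 0.015, 0, 0, 0], [0, 0.001, -0.001, 0.03, 0, 0, 0], [0, 0.001, -0.001, 0.045, 0, 0, 0], [0, 0.001, -0.001, 0.06, 0, 0, 0], [0, 0.001, -0.001, 0.07, 0, 0, 0], [0, 0.001, -0.001, 0.078, 0, 0, 0], [0, 0.001, -0.001, 0.082, 0, 0, 0], [0, 0.001, -0.001, 0.086, 0, 0, 0], [0, 0.001, -0.001, 0.086, 0, 0, 0]])

```text
clock: 4.12
position: [0.4944, -0.1254, 0.0453]
ee_rot: [0.826, 0.564, -0.0, 0.0]
ft_force: [-0.2, 0.6, -0.6]
grip_width: -0.002
```

Call:
servo_tool(motion=[[0, 0, 0, 0.004, 0, 0, 0], [0, 0, 0, 0.008, 0, 0, 0], [0, 0, 0, 0.011, 0, 0, 0], [0, 0, 0, 0.011, 0, 0, 0]])

```text
clock: 4.62
position: [0.4942, -0.1253, 0.034]
ee_rot: [0.826, 0.564, -0.0, -0.0]
ft_force: [-0.5, -0.2, 0.4]
grip_width: 0.001
```

```bash
python3 - <<'E'
from h import *
from scipy.spatial.transform import Rotation as R
o=monitor.get_obs(); M=R.from_quat(o["ee_rot"]).as_matrix(); print(o["clock"],o["position"],"xyaw",np.degrees(np.arctan2(M[1,0],M[0,0])))
a,_=eyes.camera("scene")
cv2.imwrite("pics/e.png",cv2.resize(a[120:220,250:370],(780,600)[:2],interpolation=cv2.INTER_CUBIC))
c=np.array([.517,-.069]); ct=M.T@(np.r_[c,o["position"][2]]-o["position"]); print("axis in tool",ct.round(4))
for f in np.linspace(51.4/16,51.4,16):
    r=R.from_euler('z',f,degrees=True).as_matrix(); s=ct-r@ct; print(s.round(4)[:2],round(f,1))
E
```

```text
4.625 [ 0.49422444 -0.12525891  0.0340332 ] xyaw 68.68758568294575
axis in tool [0.0607 0.0008 0.    ]
[ 0.0001 -0.0034] 3.2
[ 0.0005 -0.0068] 6.4
[ 0.001  -0.0101] 9.6
[ 0.0017 -0.0135] 12.8
[ 0.0026 -0.0168] 16.1
[ 0.0037 -0.02  ] 19.3
[ 0.0049 -0.0232] 22.5
[ 0.0063 -0.0262] 25.7
[ 0.0079 -0.0292] 28.9
[ 0.0097 -0.0322] 32.1
[ 0.0116 -0.035 ] 35.3
[ 0.0137 -0.0377] 38.6
[ 0.0159 -0.0402] 41.8
[ 0.0183 -0.0427] 45.0
[ 0.0208 -0.045 ] 48.2
[ 0.0234 -0.0471] 51.4
```

View pics/e.png

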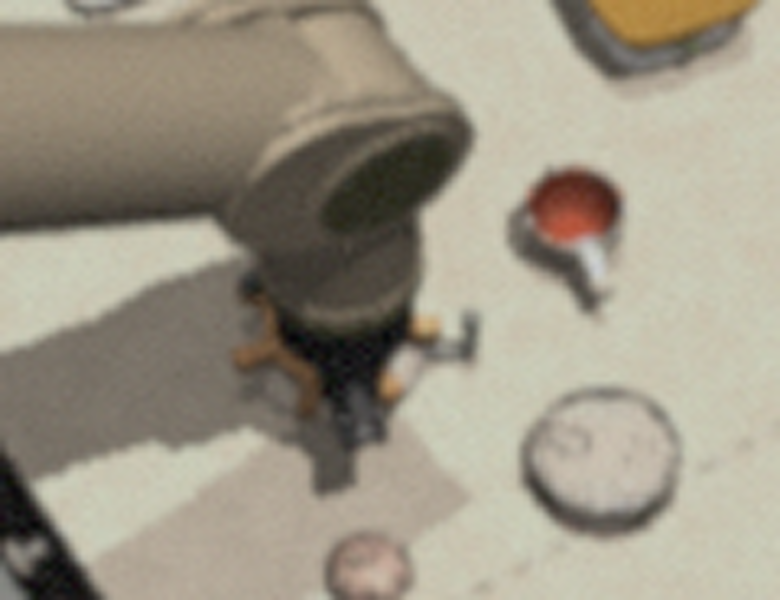

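The fingers are in the gap, at about (360,420) between the lobes at (305,400) and (390,385), with no contact force. First click next, following the arc round the axle.

Call:
servo_tool(motion=[[0, 0.0001, -0.0034, 0, 0, 0, 3.2], [0, 0.0005, -0.0068, 0, 0, 0, 6.4], [0, 0.001, -0.0101, 0, 0, 0, 9.6], [0, 0.0017, -0.0135, 0, 0, 0, 12.8], [0, 0.0026, -0.0168, 0, 0, 0, 16.1], [0, 0.0037, -0.02, 0, 0, 0, 19.3], [0, 0.0049, -0.0232, 0, 0, 0, 22.5], [0, 0.0063, -0.0262, 0, 0, 0, 25.7], [0, 0.0079, -0.0292, 0, 0, 0, 28.9], [0, 0.0097, -0.0322, 0, 0, 0, 32.1], [0, 0.0116, -0.035, 0, 0, 0, 35.3], [0, 0.0137, -0.0377, 0, 0, 0, 38.6], [0, 0.0159, -0.0402, 0, 0, 0, 41.8], [0, 0.0183, -0.0427, 0, 0, 0, 45], [0, 0.0208, -0.045, 0, 0, 0, 48.2], [0, 0.0234, -0.0471, 0, 0, 0, 51.4], [0, 0.0234, -0.0471, 0, 0, 0, 51.4], [0, 0.0234, -0.0471, 0, 0, 0, 51.4]])

```text
clock: 6.92
position: [0.4592, -0.0866, 0.0344]
ee_rot: [0.989, 0.151, 0.0, 0.0]
ft_force: [-1.1, -0.0, -0.6]
grip_width: -0.006
```

```bash
cat > arc.py <<'E'
from h import *
import sys
from scipy.spatial.transform import Rotation as R
o=monitor.get_obs(); M=R.from_quat(o["ee_rot"]).as_matrix(); print(o["clock"],o["position"],"xyaw",np.degrees(np.arctan2(M[1,0],M[0,0])),"F",o["ft_force"],"q",np.round(o["joint_pos"],2))
a,_=eyes.camera("scene"); cv2.imwrite(sys.argv[1],cv2.resize(a[120:220,250:370],(780,600),interpolation=cv2.INTER_CUBIC))
c=np.array([.517,-.069]); ct=M.T@(np.r_[c,.034]-o["position"]); print("axis in tool",ct.round(4))
E
python3 arc.py pics/f.png
```

```text
6.925 [ 0.45916041 -0.08657705  0.03443391] xyaw 17.356731038994855 F [-1.10148161 -0.04467327 -0.57723541] q [ 0.52  0.25 -0.47  2.05  0.14  0.88  0.28]
axis in tool [0.0604 0.0005 0.0004]
```

View pics/f.png

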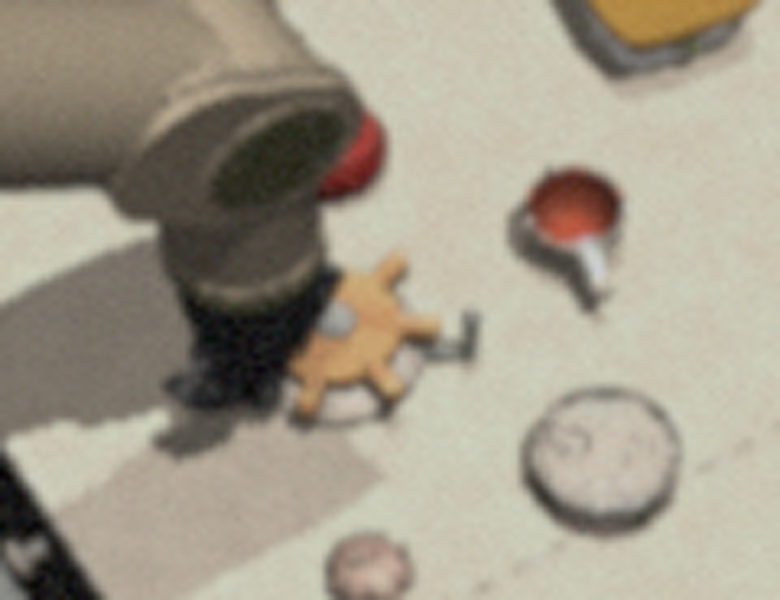

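The wheel is at rest with a lobe at the post (430,325), the counter hasn't moved, and the stud is behind the gripper. Second click.

Call:
servo_tool(motion=[[0, 0.0001, -0.0034, 0, 0, 0, 3.2], [0, 0.0005, -0.0068, 0, 0, 0, 6.4], [0, 0.001, -0.0101, 0, 0, 0, 9.6], [0, 0.0017, -0.0135, 0, 0, 0, 12.8], [0, 0.0026, -0.0168, 0, 0, 0, 16.1], [0, 0.0037, -0.02, 0, 0, 0, 19.3], [0, 0.0049, -0.0232, 0, 0, 0, 22.5], [0, 0.0063, -0.0262, 0, 0, 0, 25.7], [0, 0.0079, -0.0292, 0, 0, 0, 28.9], [0, 0.0097, -0.0322, 0, 0, 0, 32.1], [0, 0.0116, -0.035, 0, 0, 0, 35.3], [0, 0.0137, -0.0377, 0, 0, 0, 38.6], [0, 0.0159, -0.0402, 0, 0, 0, 41.8], [0, 0.0183, -0.0427, 0, 0, 0, 45], [0, 0.0208, -0.045, 0, 0, 0, 48.2], [0, 0.0234, -0.0471, 0, 0, 0, 51.4], [0, 0.0234, -0.0471, 0, 0, 0, 51.4], [0, 0.0234, -0.0471, 0, 0, 0, 51.4]])

```text
clock: 9.22
position: [0.4673, -0.0347, 0.0343]
ee_rot: [0.956, -0.293, -0.0, 0.0]
ft_force: [-0.1, 0.0, -0.6]
grip_width: 0.003
```

```bash
python3 arc.py pics/g.png
```

```text
9.225 [ 0.46730405 -0.03467617  0.03426926] xyaw -34.035718447320875 F [-0.12982715  0.04306663 -0.62254484] q [ 0.33  0.24 -0.39  2.05  0.12  0.87 -0.71]
axis in tool [0.0604 0.0006 0.0003]
```

View pics/g.png

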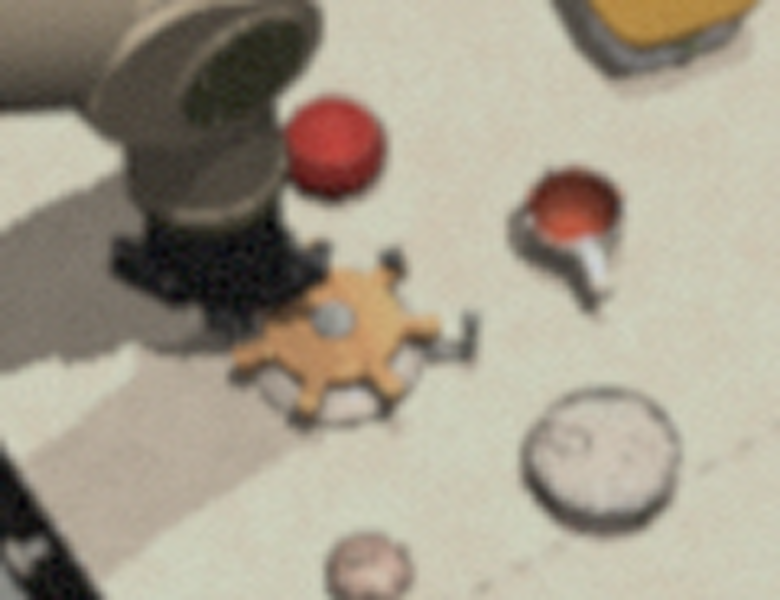

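The stud is now at (390,262), one lobe short of the post at (470,330). One more click.

Call:
servo_tool(motion=[[0, 0.0001, -0.0034, 0, 0, 0, 3.2], [0, 0.0005, -0.0068, 0, 0, 0, 6.4], [0, 0.001, -0.0101, 0, 0, 0, 9.6], [0, 0.0017, -0.0135, 0, 0, 0, 12.8], [0, 0.0026, -0.0168, 0, 0, 0, 16.1], [0, 0.0037, -0.02, 0, 0, 0, 19.3], [0, 0.0049, -0.0232, 0, 0, 0, 22.5], [0, 0.0063, -0.0262, 0, 0, 0, 25.7], [0, 0.0079, -0.0292, 0, 0, 0, 28.9], [0, 0.0097, -0.0322, 0, 0, 0, 32.1], [0, 0.0116, -0.035, 0, 0, 0, 35.3], [0, 0.0137, -0.0377, 0, 0, 0, 38.6], [0, 0.0159, -0.0402, 0, 0, 0, 41.8], [0, 0.0183, -0.0427, 0, 0, 0, 45], [0, 0.0208, -0.045, 0, 0, 0, 48.2], [0, 0.0234, -0.0471, 0, 0, 0, 51.4], [0, 0.0234, -0.0471, 0, 0, 0, 51.4], [0, 0.0234, -0.0471, 0, 0, 0, 51.4]])

```text
clock: 11.52
position: [0.513, -0.0087, 0.0343]
ee_rot: [0.735, -0.678, -0.0, 0.0]
ft_force: [0.3, 0.5, 0.6]
grip_width: -0.001
```

```bash
python3 arc.py pics/i.png
```

```text
11.525 [ 0.51300885 -0.0087174   0.03427235] xyaw -85.42681002162792 F [0.32844248 0.53037337 0.64878245] q [ 0.16  0.31 -0.26  1.95  0.1   0.9  -1.65]
axis in tool [0.0604 0.0008 0.0003]
```

View pics/i.png

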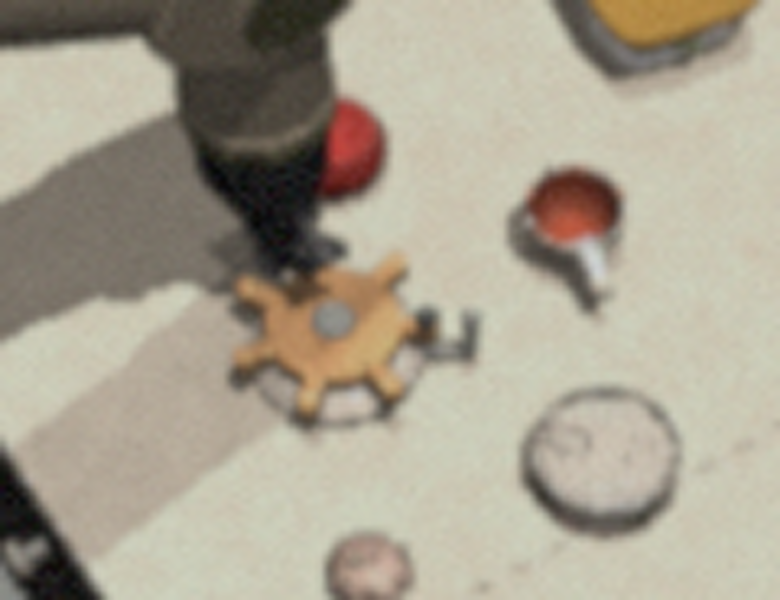

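The stud is now at (428,320), right beside the post at (472,330). I'll lift straight up and clear away from the scene.

Call:
servo_tool(motion=[[0, 0, 0, -0.01, 0, 0, 0], [0, 0, 0, -0.02, 0, 0, 0], [0, 0, 0, -0.035, 0, 0, 0], [0, 0, 0, -0.06, 0, 0, 0], [0, 0, 0, -0.09, 0, 0, 0], [0, 0, 0, -0.13, 0, 0, 0], [0, 0, 0, -0.17, 0, 0, 0], [0, -0.03, 0, -0.2, 0, 0, 0], [0, -0.08, 0, -0.2, 0, 0, 0], [0, -0.13, 0, -0.2, 0, 0, 0], [0, -0.18, 0, -0.2, 0, 0, 0], [0, -0.23, 0, -0.2, 0, 0, 0], [0, -0.25, 0, -0.2, 0, 0, 0], [0, -0.25, 0, -0.2, 0, 0, 0]])

```text
clock: 13.32
position: [0.493, 0.2422, 0.2351]
ee_rot: [0.735, -0.678, -0.0, -0.0]
ft_force: [0.2, -0.5, -0.3]
grip_width: -0.0
```

```bash
python3 - <<'E'
from meas import *
im,_=eyes.camera("top"); p,c=measure(im,np.array([.517,-.069])); print(p[:2].round(4),"lobe",(np.degrees(p[2])%51.43).round(1),c)
cv2.imwrite("pics/j.png",cv2.resize(im[140:260,230:390],(800,600),interpolation=cv2.INTER_CUBIC))
E
```

```text
[ 0.5163 -0.0683] lobe 17.9 469.16340584099487
```

View pics/j.png

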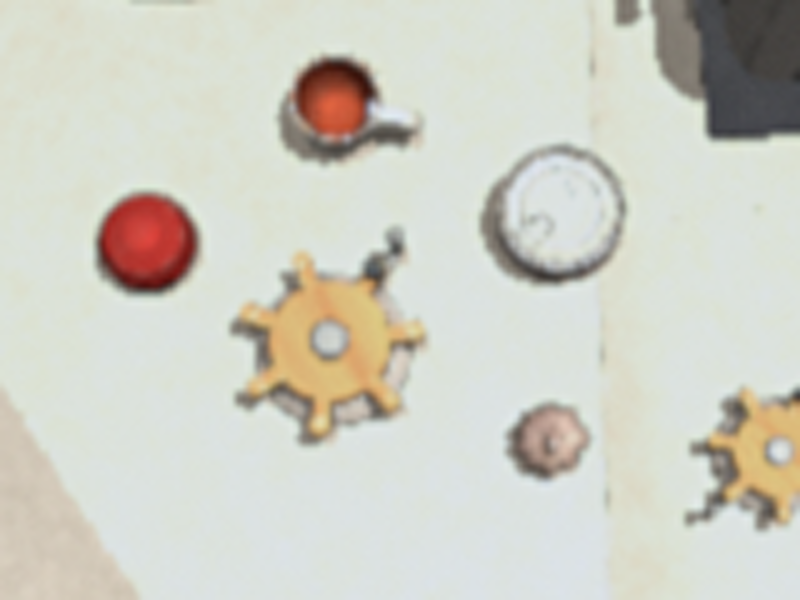

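The stud at (375,265) lies on the line from the hub (330,340) to the post (395,240). The wheel is at rest, the counter and the things around it haven't moved, and the arm is clear.

```bash
python3 -c "
from workcell import ticket; print(ticket.hand_in())"
```

```text
the job is handed in; nothing more can be done
None
```

The week counter is set: the studded lobe has clicked to rest at the pointer post, and I have handed the job in. The wheel started three clicks short (rest 1). I turned it clockwise one click at a time with the shut fingertips in a gap between lobes, never touching the studded lobe.

- **Position:** the last overhead picture shows the stud in line with the hub and the post. The lobe angle measures 17.9°, against 17.2° at the start. That 0.7° is about the accuracy of the measurement.
- **Counter and surroundings:** the counter's centre moved less than 0.5 mm by measurement. The nearby mug, tin, timer and garlic look where they were. I did not re-check the tall tin, which was well away from the path.
- **Forces and time:** the readings after each move stayed near 1 N. The job took about 13.4 s, and the arm ended well clear of everything.

No check failed or disagreed.

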